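Put the spindle through the spool stand

TASK

On the fly-tying bench, swing the arm of the spool stand back over the thread spool until it meets its stop, so that its eye lines up with the spool's bore and the hole in the base. Then take the long spindle out of the wooden tool block and thread it down through all three until its flange rests on the arm, and leave it there with the spool still in its dish.

Things in the scene. Friction and masses are not known exactly. Their poses are not given: they have to be found in the camera images.
- stand: Fixed stand: base 90 x 150 x 25 mm. Origin on the bench, on the axis of the 22 mm hole through the base; z up. A post at y = +55 mm hinges a flat arm (top 90 mm above bench). On the arm, 55 mm from the hinge: ring eye, 24 mm inside, 42 outside; 110 mm from it: upright knob, 16 mm thick, 90 to 122 mm above bench. Arm home: eye over origin, knob at y = -55; grip the spindle there across the arm.
- swing (a joint): Angle of the stand's arm about its vertical post, rad. 0 = home against a fixed stop, eye over the hole; positive = swung out to the stand's -x side. At angle q the arm's knob is at x = -110 sin q, y = 55 - 110 cos q (mm, stand's frame). Pinch or push the knob; light friction (0.4 N at the knob) keeps the arm where it is left.
- spool: Orange thread spool with black flanges, upright and loose in the stand's shallow dish, round the hole: 50 mm diameter, 50 mm tall, 22 mm bore right through, 0.06 kg. Origin: centre of its underside, 25 mm above the bench; its top is 7 mm under the arm. It is already in place. (A like spool alone on the bench is spare.)
- spindle: Steel rod 10 x 80 mm, topped by a 38 mm flange 5 mm thick and a dark knob 22 mm thick (z 85 to 121 mm). Origin at the rod's tip, z up the rod. Stands in one of 3 wells (40 deep, 60 apart) of a 50 mm tall wooden block, tip 10 mm, flange 90 mm above bench; neighbours: a short spindle (flange 4 mm above the block), a wood-handled needle. Its x points across the row: close the fingers along x.
Mind the look-alikes: they are no part of the job. Leave any yellow look-alike of the spindle alone.

How it is judged:
By the outcome, as a careful person would: the job done as asked, in the order asked, and still so for the second after the job is handed in, with the robot touching nothing.
It also fails if it takes over 54 s, if anything falls off the work surface, if the arm or the gripper's body presses on something with over 40 N, if the wrist force passes 120 N, or if a joint passes its speed limit or range.

ROBOT

A 6-joint arm with a two-finger parallel gripper is mounted at the origin on the work surface. World frame = base frame: x ahead of the robot, y to its left, z up, the work surface at z = 0. Lengths are in m, angles in rad, forces in N, time in s.
With the tool pointing down it reaches from about 0.275 to 0.85 m from the base axis. Payload 19 kg.
Tool frame: the origin (TCP) lies midway between the tips of the shut fingers; the grasp point (between the pads) lies 19 mm behind it; z points along the fingers, y is the line along which they close (so a half turn about z gives the same grasp; the last joint's range is limited). The gripper opens to 85 mm and grips with 20 to 120 N. Pads are 22 mm wide; open, the fingers measure 114 mm over their backs; the gripper's body (76 mm by 85 mm) begins 54 mm behind the grasp point. The pads swing forward as they close: fully open they stand 13 mm farther back than shut.
Start: joints at [0.969, 0.15, 1.437, -0, 1.554, -0.134], TCP at [0.259, 0.513, 0.231] pointing down, gripper open.
Joint ranges: [-2.8, 2.8], [-0.68, 2.1], [0.12, 2.68], [-1.39, 4.53], [0.16, 2.79], [-2.81, 2.81]. Speed limits (rad/s): [1.89, 1.89, 2.22, 3.01, 3.01, 3.01].

INTERFACE

Orientations are given as a 3x3 rotation matrix whose columns are the frame's x, y, z axes.
In Python, from workcell import env gives the robot as it stands.
- The arm moves only by the shell command python3 -m inch 'ROWS'. ROWS is JSON, a list of rows, each a list of 5 numbers: the finger opening in m, from 0 to 0.0854, then the shift along the tool's x, y, z in m, then the turn about the tool's z in degrees. A call has exactly 8 rows; each row shifts and turns the commanded pose from where the row before left it, along the tool's axes as they then stand; what a row does not reach is not made up. A row lasts 1/8 s, in which the tool goes at most 62.5 mm and 10.7 degrees, less where a joint would pass 70% of its speed; a pose out of reach is approached as far as the arm can. A call with a gripper value outside its range is refused whole. The fingers move at their own pace and stop on an object; the grip force is fixed at half the most. Time passes only in rows, so rows that do not move let the fingers close, or fill a call up. It gives the time, the measured TCP pose, the force and the opening at its end, in the units of the state.
- env.read_state(): the state, without advancing time (a new reading comes with each control period).
- env.capture(name): name is "side" or "top" or "wrist"; returns a dict with "color" (480x640x3 uint8, blue, green, red), "fx", "fy", "cx", "cy" (pixels), "k1" (the pictures are not rectified: a ray, as slopes to the right and down, at radius r is drawn at 1 + k1 r^2 times it, then the intrinsics apply), "extrinsics" (4x4, takes a point from camera to world coordinates); the wrist camera has in their place "hand_eye" (4x4, takes a point from camera to tool coordinates, whose origin is the TCP and whose axes are the flange's). Camera axes: x right, y down, z forward; pixel columns grow to the right and rows downward; lengths in m; the calibration is good to about 2 mm. A picture is of the moment at which its call begins: read the wrist's pose just before it. There is no depth.
- env.job_done(): hands the job in, once; it reports no verdict.
The state is a dict: "time": time; "joint_pos": joint angles; "joint_vel": joint speeds; "joint_efforts": joint torques, N m; "tcp_pos": TCP position; "tcp_rot": TCP orientation; "force": force on the tool from outside, world axes, zero at the start; "torque": the same for the moment, N m; "grip_width": finger opening in m.
Only numpy, scipy, OpenCV 4.12 (cv2) and the standard library are available. Lean on these libraries where they do the work, as an engineer would, in place of code of your own. Each camera call takes 0.05 s, during which the arm holds its last target. There are 200 camera calls.

## Working session

There is one attempt and no reset: what is moved stays moved. The work goes in short steps, Python scripts to look and compute and a shell command to move; the robot and the scene stay as the last step left them, time stands still between calls to the robot, and variables do not carry over. Pictures are saved under pics/ and viewed, on a budget of 10 in all, crops included, one or two more only if the job needs it, and the job is handed in when it is done.

```bash
mkdir -p pics; ls; cat > h.py <<'E'
import numpy as np, cv2
from workcell import env
def cap(n):
    s=env.read_state(); c=env.capture(n)
    if n=='wrist':
        T=np.eye(4);T[:3,:3]=s['tcp_rot'];T[:3,3]=s['tcp_pos'];c['extrinsics']=T@np.array(c['hand_eye'])
    return c
def ray(c,u,v):
    K=np.array([[c['fx'],0,c['cx']],[0,c['fy'],c['cy']],[0,0,1.]])
    p=cv2.undistortPoints(np.array([[[u,v]]],float),K,np.array([c['k1'],0,0,0,0.]))[0,0]
    E=np.array(c['extrinsics']);return E[:3,3],E[:3,:3]@np.array([p[0],p[1],1])
def at(c,u,v,z):
    o,d=ray(c,u,v);return (o+d*(z-o[2])/d[2])
def proj(c,P):
    E=np.linalg.inv(np.array(c['extrinsics']));q=E[:3,:3]@np.array(P)+E[:3,3];x,y=q[:2]/q[2]
    f=1+c['k1']*(x*x+y*y);return c['fx']*x*f+c['cx'],c['fy']*y*f+c['cy']
E
python3 - <<'E'
from h import *
import pickle
for n in('top','side'):
    c=cap(n);cv2.imwrite(f'pics/{n}0.png',c['color']);pickle.dump(c,open(n+'.pkl','wb'));print(n,c['fx'],c['k1'],np.round(c['extrinsics'],3).tolist())
s=env.read_state();print(s['time'],np.round(s['tcp_rot'],3).tolist())
E
```

```text
pics
top 601.3405606074571 -0.005242103018199646 [[0.036, -0.974, 0.223, 0.317], [-0.999, -0.035, 0.008, 0.048], [0.0, -0.223, -0.975, 1.025], [0.0, 0.0, 0.0, 1.0]]
side 523.9333636715719 -0.030660307842132303 [[0.859, -0.375, 0.349, 0.224], [-0.512, -0.648, 0.563, -0.463], [0.015, -0.662, -0.749, 0.756], [0.0, 0.0, 0.0, 1.0]]
0.1 [[-0.893, 0.451, -0.001], [0.451, 0.893, -0.001], [0.0, -0.001, -1.0]]
```

View pics/top0.png

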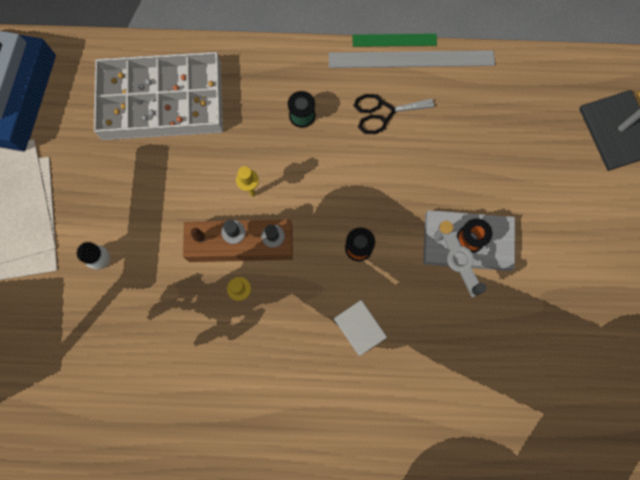

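View pics/side0.png

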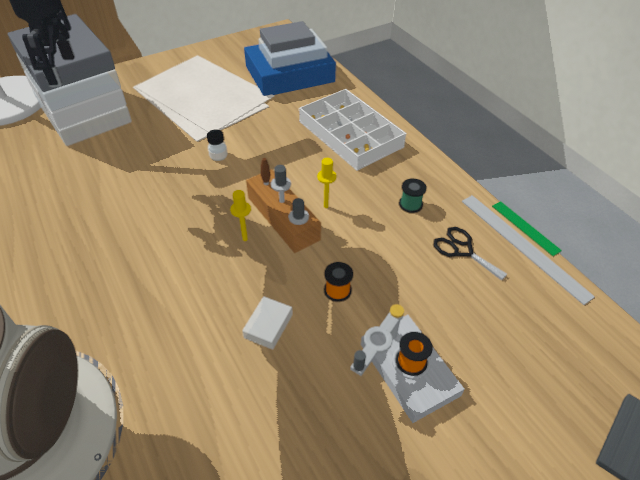

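The top view shows the stand: base about (425–515, 212–268), gold hinge cap (447,228), eye (459,259), arm knob (479,289), and the stand's spool (478,233). Lone orange spool (360,244) is the spare. In the block are the needle (198,235), a spindle (232,230) and another spindle (272,235). Yellow look-alikes are at (246,178) and (238,289). In the side view the middle spindle (280,178) stands high with bare rod showing, so it is the long one; (298,210) sits at the block top, so it is the short one. An enlarged crop will confirm this.

```bash
python3 - <<'E'
from h import *
import pickle
t=pickle.load(open('top.pkl','rb'));s=pickle.load(open('side.pkl','rb'))
z=lambda im,x,y,w,h:cv2.resize(im[y:y+h,x:x+w],(400,300),interpolation=cv2.INTER_CUBIC)
o=np.vstack([np.hstack([z(t['color'],415,200,112,84+16),z(t['color'],175,195,128,96)]),np.hstack([z(s['color'],340,290,140,105+25),z(s['color'],230,140,120,120)])])
cv2.imwrite('pics/crop1.png',o)
for n,u,v,h in [('cap',447,228,.1),('knob',479,289,.122),('eye',459,259,.09),('spool',478,232,.075),('long',232,226,.131),('short',271,232,.095),('needle',198,235,.05)]: print(n,np.round(at(t,u,v,h),3))
for n,u,v,h in [('cap',397,311,.1),('knob',360,356,.122),('eye',377,338,.09),('spool',416,346,.075),('long',280,170,.131),('short',298,205,.095)]: print(n,np.round(at(s,u,v,h),3))
E
```

```text
cap [ 0.551 -0.143  0.1  ]
knob [ 0.452 -0.186  0.122]
eye [ 0.503 -0.163  0.09 ]
spool [ 0.552 -0.198  0.075]
long [0.534 0.193 0.131]
short [0.535 0.136 0.095]
needle [0.536 0.262 0.05 ]
cap [ 0.552 -0.149  0.1  ]
knob [ 0.454 -0.193  0.122]
eye [ 0.504 -0.167  0.09 ]
spool [ 0.552 -0.201  0.075]
long [0.533 0.188 0.131]
short [0.535 0.126 0.095]
```

View pics/crop1.png

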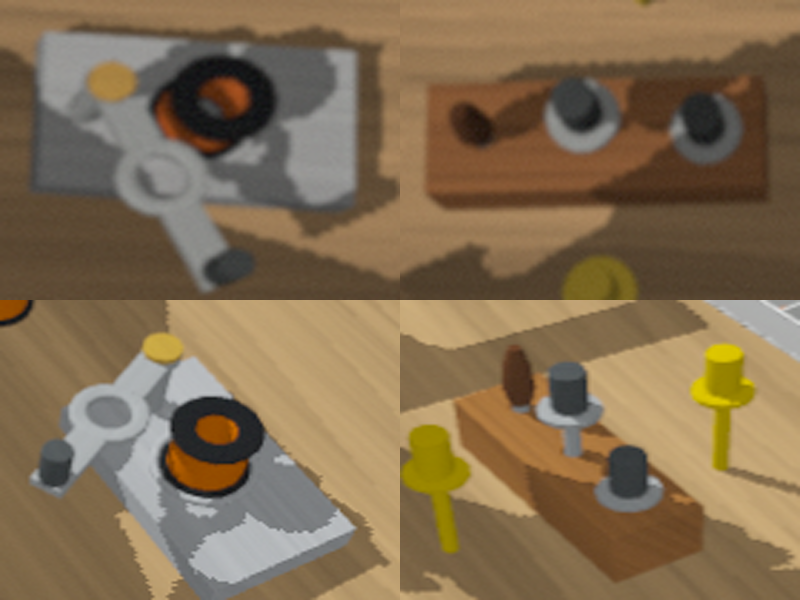

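The crop confirms it: the middle block tool with the high flange and bare rod is the long spindle at about (0.534, 0.190). The short one's flange is nearly on the block. The stand's spool is at (0.552, -0.200), yaw is about -2°, and the arm is swung out about 63°. I'll travel over to the arm knob first.

```bash
R='[0.045,-0.0306,-0.0338,0,0]'; python3 -m inch '[[0.045,-0.0306,-0.0338,0,0],[0.045,-0.0306,-0.0338,0,0],[0.045,-0.0306,-0.0338,0,0],[0.045,-0.0306,-0.0338,0,0],[0.045,-0.0306,-0.0338,0,0],[0.045,-0.0306,-0.0338,0,0],[0.045,-0.0306,-0.0338,0,0],[0.045,-0.0306,-0.0338,0,0]]'
python3 -m inch '[[0.045,-0.0306,-0.0338,0,0],[0.045,-0.0306,-0.0338,0,0],[0.045,-0.0306,-0.0338,0,0],[0.045,-0.0306,-0.0338,0,0],[0.045,-0.0306,-0.0338,0,0],[0.045,-0.0306,-0.0338,0,0],[0.045,-0.0306,-0.0338,0,0],[0.045,-0.0306,-0.0338,0,0]]'
python3 -m inch '[[0.045,0,0,0,10.6],[0.045,0,0,0,10.6],[0.045,0,0,0,10.6],[0.045,0,0,0,10.6],[0.045,0,0,0,10.6],[0.045,0,0,0,10.6],[0.045,0,0,0,10.6],[0.045,0,0,0,10.6]]'
python3 -m inch '[[0.045,0,0,0,10.6],[0.045,0,0,0,10.6],[0.045,0,0,0,10.6],[0.045,0,0,0,10.6],[0.045,0,0,0,0],[0.045,0,0,0,0],[0.045,0,0,0,0],[0.045,0,0,0,0]]'
python3 - <<'E'
from h import *
import pickle
c=cap('wrist');cv2.imwrite('pics/w1.png',c['color']);pickle.dump(c,open('w.pkl','wb'))
s=env.read_state();print(s['time'],s['tcp_pos'],np.round(s['tcp_rot'],3).tolist(),s['joint_pos'],s['grip_width'],s['force'])
E
```

```text
time: 1.1
tcp_pos: [0.3558, 0.1601, 0.2312]
tcp_rot: [[-0.893, 0.451, -0.0], [0.451, 0.893, -0.0], [-0.0, -0.0, -1.0]]
force: [0.9, 0.2, 0.2]
grip_width: 0.045
time: 2.1
tcp_pos: [0.4525, -0.1918, 0.2311]
tcp_rot: [[-0.892, 0.451, -0.0], [0.451, 0.892, 0.0], [0.0, 0.0, -1.0]]
force: [0.1, 0.5, 0.9]
grip_width: 0.0449
time: 3.1
tcp_pos: [0.4523, -0.1902, 0.2311]
tcp_rot: [[0.374, 0.928, -0.0], [0.928, -0.374, 0.0], [-0.0, -0.001, -1.0]]
force: [0.0, -0.4, 0.0]
grip_width: 0.0447
time: 4.1
tcp_pos: [0.4524, -0.1903, 0.2313]
tcp_rot: [[0.898, 0.44, -0.0], [0.44, -0.898, -0.0], [-0.0, 0.0, -1.0]]
force: [-0.1, 0.1, -0.3]
grip_width: 0.0449
4.15 [ 0.45243097 -0.19027719  0.23131245] [[0.898, 0.439, -0.0], [0.439, -0.898, -0.0], [-0.0, 0.0, -1.0]] [-5.55138494e-01 -2.63422356e-02  1.62466686e+00 -1.36666259e-04
  1.54326315e+00  5.60893919e-01] 0.04499328849145137 [ 0.49362006 -0.1445629  -0.10777133]
```

View pics/w1.png

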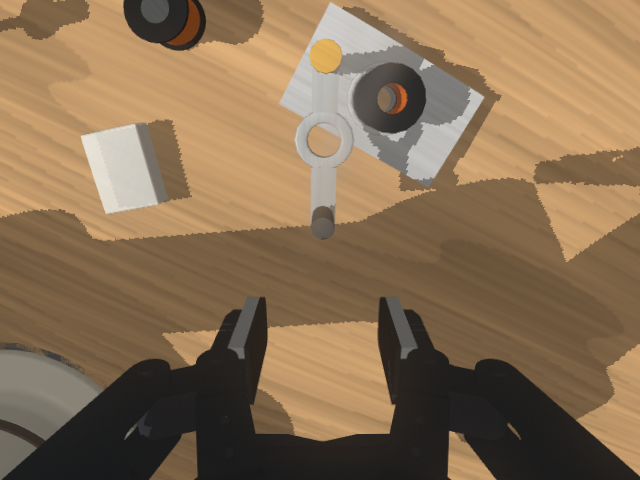

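The wrist view shows the arm knob top (323,228), eye (323,139), hinge cap (326,56) and stand spool (389,97).

```bash
python3 - <<'E'
from h import *
import pickle
c=pickle.load(open('w.pkl','rb'))
s=env.read_state();R=np.array(s['tcp_rot']);p=s['tcp_pos']
H=at(c,326,56,.1)
for n,u,v,h in [('cap',326,56,.1),('knobtop',323,230,.122),('eye',323,139,.09),('spool',389,97,.075),('c1',330,2,.025),('c2',280,103,.025),('c3',430,186,.025),('c4',486,96,.025)]:
    q=at(c,u,v,h);print(n,np.round(q,4),'tool',np.round(R.T@(q-p),4))
E
```

```text
cap [ 0.5537 -0.1436  0.1   ] tool [0.1115 0.0026 0.1313]
knobtop [ 0.4536 -0.1904  0.122 ] tool [0.001  0.0007 0.1093]
eye [ 0.5047 -0.1655  0.09  ] tool [0.0578 0.0007 0.1413]
spool [ 0.5515 -0.1956  0.075 ] tool [0.0866 0.0483 0.1563]
c1 [ 0.5998 -0.1253  0.025 ] tool [0.161  0.0064 0.2063]
c2 [ 0.511  -0.1222  0.025 ] tool [ 0.0825 -0.0354  0.2063]
c3 [ 0.5053 -0.2723  0.025 ] tool [0.0116 0.0969 0.2063]
c4 [ 0.5944 -0.2762  0.025 ] tool [0.0899 0.1395 0.2063]
```

```bash
python3 -m inch '[[0.045,0.001,0,0.024,0],[0.045,0,0.001,0.024,0],[0.045,0,0,0.024,0],[0.045,0,0,0.024,0],[0.045,0,0,0.024,0],[0.045,0,0,0.014,0],[0.022,0,0,0,0],[0.022,0,0,0,0]]'
python3 -m inch '[[0.022,0.0003,0.0075,0,-3.9],[0.022,0.0003,0.0075,0,-3.9],[0.022,0.0003,0.0075,0,-3.9],[0.022,0.0003,0.0075,0,-3.9],[0.022,0.0003,0.0075,0,-3.9],[0.022,0.0003,0.0075,0,-3.9],[0.022,0.0003,0.0075,0,-3.9],[0.022,0.0003,0.0075,0,-3.9]]'
```

```text
time: 5.15
tcp_pos: [0.4542, -0.191, 0.0982]
tcp_rot: [[0.899, 0.438, 0.001], [0.438, -0.899, -0.001], [0.001, 0.001, -1.0]]
force: [0.7, 0.4, 1.0]
grip_width: 0.0223
time: 6.15
tcp_pos: [0.4939, -0.2353, 0.0983]
tcp_rot: [[0.54, 0.842, 0.001], [0.842, -0.54, -0.001], [-0.0, 0.001, -1.0]]
force: [-0.1, -0.2, 0.1]
grip_width: 0.022
```

```bash
python3 -m inch '[[0.022,0.0003,0.0075,0,-3.9],[0.022,0.0003,0.0075,0,-3.9],[0.022,0.0003,0.0075,0,-3.9],[0.022,0.0003,0.0075,0,-3.9],[0.022,0.0003,0.0075,0,-3.9],[0.022,0.0003,0.0075,0,-3.9],[0.022,0.0003,0.0075,0,-3.9],[0.022,0.0003,0.0075,0,-3.9]]'
python3 -m inch '[[0.022,0,0.001,0,0],[0.022,0,0.001,0,0],[0.022,0,0.001,0,0],[0.022,0,0,0,0],[0.022,0,0,0,0],[0.022,0,0,0,0],[0.022,0,0,0,0],[0.022,0,0,0,0]]'
```

```text
time: 7.15
tcp_pos: [0.5507, -0.2524, 0.0984]
tcp_rot: [[0.026, 1.0, 0.001], [1.0, -0.026, -0.001], [-0.001, 0.001, -1.0]]
force: [-0.2, 0.7, 0.0]
grip_width: 0.0222
time: 8.15
tcp_pos: [0.5525, -0.2522, 0.0976]
tcp_rot: [[0.029, 1.0, -0.001], [1.0, -0.029, -0.0], [-0.0, -0.001, -1.0]]
force: [-5.4, 1.5, 4.8]
grip_width: 0.022
```

```bash
python3 -m inch '[[0.022,0,0.001,0,0],[0.022,0,0,0,0],[0.022,0,0,0,0],[0.022,0,0,0,0],[0.022,0,-0.002,0,0],[0.022,0,-0.002,0,0],[0.022,0,0,0,0],[0.022,0,0,0,0]]'
python3 -m inch '[[0.03,0,0,-0.03,0],[0.03,0,0,-0.05,0],[0.05,0,0,-0.05,0],[0.05,-0.0,0,0,0],[0.06,0,0,0,0],[0.06,0,0,0,0],[0.06,0,0,0,0],[0.06,0,0,0,0]]'
python3 - <<'E'
from h import *
import pickle
for n in('wrist','top'):
    c=cap(n);pickle.dump(c,open(n+'2.pkl','wb'))
    if n=='wrist':cv2.imwrite('pics/w2.png',c['color'])
E
```

```text
time: 9.15
tcp_pos: [0.5502, -0.2521, 0.0974]
tcp_rot: [[0.028, 1.0, 0.0], [1.0, -0.028, -0.0], [-0.0, 0.0, -1.0]]
force: [0.0, -0.1, 0.4]
grip_width: 0.022
time: 10.15
tcp_pos: [0.5501, -0.252, 0.2268]
tcp_rot: [[0.028, 1.0, -0.001], [1.0, -0.028, 0.0], [0.0, -0.001, -1.0]]
force: [-0.9, 0.4, -0.6]
grip_width: 0.06
```

View pics/w2.png

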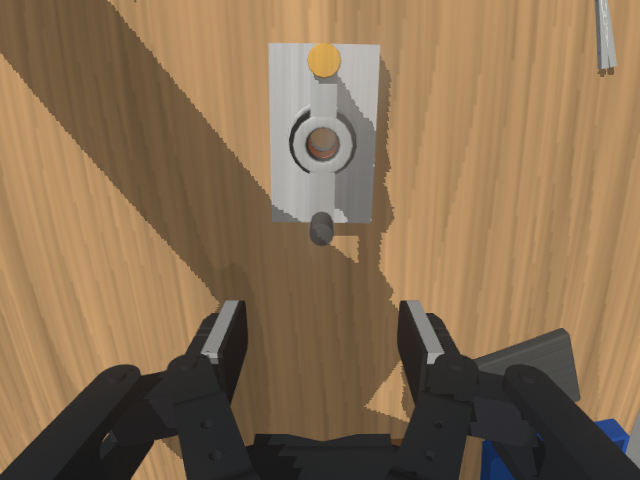

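The arm is home: cap (324,60), eye (323,143) concentric over the spool bore, knob (321,232). Next I'll measure the eye and move above the spindle.

```bash
python3 -m inch '[[0.06,0.05,-0.0035,0,0],[0.06,0.055,-0.0035,0,0],[0.06,0.055,-0.0035,0,0],[0.06,0.055,-0.0035,0,0],[0.06,0.055,-0.0035,0,0],[0.06,0.055,-0.0035,0,0],[0.06,0.055,-0.0035,0,0],[0.06,0.055,-0.0035,0,0]]'
python3 - <<'E'
from h import *
import pickle
c=pickle.load(open('wrist2.pkl','rb'))
for n,u,v,h in [('cap',324,60,.1),('knobtop',321,235,.122),('eye',323,143,.09),('spooltop',323,140,.075),('c1',269,43,.025),('c2',380,45,.025),('c3',372,222,.025),('c4',272,221,.025)]: print(n,np.round(at(c,u,v,h),4))
c=cap('wrist');cv2.imwrite('pics/w3.png',c['color']);pickle.dump(c,open('wrist3.pkl','wb'))
E
```

```text
time: 11.25
tcp_pos: [0.5341, 0.1853, 0.2275]
tcp_rot: [[0.028, 1.0, 0.0], [1.0, -0.028, -0.0], [-0.0, 0.0, -1.0]]
force: [0.6, -0.8, 1.5]
grip_width: 0.06
cap [ 0.5543 -0.1436  0.1   ]
knobtop [ 0.5492 -0.2531  0.122 ]
eye [ 0.5522 -0.1967  0.09  ]
spooltop [ 0.5522 -0.1959  0.075 ]
c1 [ 0.511  -0.1214  0.025 ]
c2 [ 0.6002 -0.1255  0.025 ]
c3 [ 0.5946 -0.2742  0.025 ]
c4 [ 0.504  -0.2707  0.025 ]
```

View pics/w3.png

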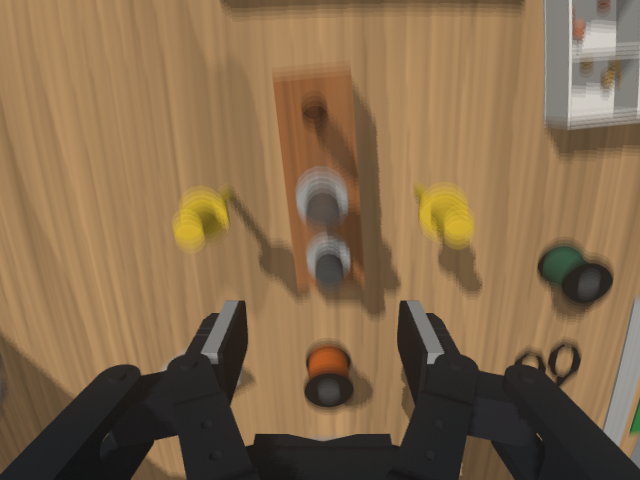

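The view is blurred because the arm was still settling: long spindle flange (322,197), knob top (323,208), short spindle (328,265), yellow ones at (195,220) and (450,215). I'll take a still frame and measure it.

```bash
python3 - <<'E'
from h import *
import pickle
for k in range(3): c=cap('wrist')
im=c['color'];cv2.imwrite('pics/w4.png',cv2.resize(im[50:330,220:420],None,fx=2,fy=2))
s=env.read_state();R=np.array(s['tcp_rot']);p=s['tcp_pos'];print(s['time'],p)
g=cv2.cvtColor(im,cv2.COLOR_BGR2HSV);roi=np.zeros(g.shape[:2],np.uint8);roi[150:235,285:360]=1
for n,lo,hi,h in[('flange',(0,0,110),(180,45,255),.095),('knob',(0,0,20),(180,60,100),.131)]:
    m=cv2.inRange(g,lo,hi)*roi
    cs=cv2.findContours(m,0,2)[0];b=max(cs,key=cv2.contourArea);cc,r=cv2.minEnclosingCircle(b)
    q=at(c,*cc,h);print(n,cc,r,r/c['fx']*(0.2275+.06-h),np.round(q,4),'tool',np.round(R.T@(q-p),4))
pickle.dump(c,open('wrist3.pkl','wb'))
E
```

```text
11.45 [0.53411398 0.18434098 0.22710695]
flange (322.811279296875, 207.41244506835938) 26.03598976135254 0.0126331626304305 [0.5346 0.1963 0.095 ] tool [0.012  0.0002 0.1321]
knob (324.84130859375, 215.85328674316406) 21.267412185668945 0.008389503338105807 [0.5359 0.2001 0.131 ] tool [0.0158 0.0014 0.0961]
```

View pics/w4.png

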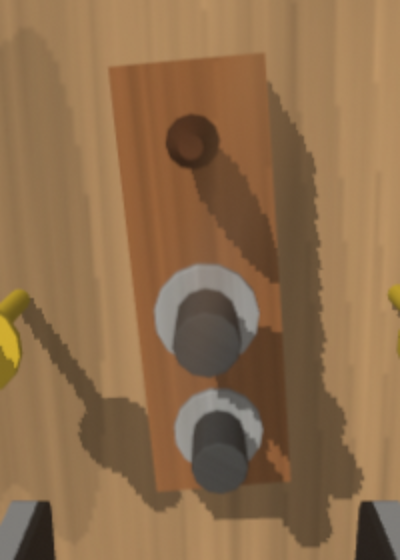

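```bash
python3 - <<'E'
from h import *
import pickle
c=pickle.load(open('wrist3.pkl','rb'));s=env.read_state();R=np.array(s['tcp_rot']);p=s['tcp_pos']
for n,u,v,h in[('fl',323.5,208,.095),('kt',323.5,223,.131),('b1',220+54.5,50+33.5,.05),('b2',220+132.5,50+27,.05),('b3',220+145,50+241,.05),('b4',220+79,50+246,.05)]:
    q=at(c,u,v,h);print(n,np.round(q,4),'tool',np.round(R.T@(q-p),4))
E
```

```text
fl [0.5351 0.1959 0.095 ] tool [0.0116 0.0007 0.1321]
kt [0.535  0.1955 0.131 ] tool [0.0112 0.0006 0.0961]
b1 [0.4999 0.2834 0.05  ] tool [ 0.0982 -0.0367  0.1771]
b2 [0.5595 0.2866 0.05  ] tool [0.1029 0.0228 0.1771]
b3 [0.5702 0.1069 0.05  ] tool [-0.0764  0.0382  0.1771]
b4 [0.511  0.1034 0.05  ] tool [-0.0814 -0.0209  0.1771]
```

```bash
python3 -m inch '[[0.05,0.0115,0.0007,0,0],[0.05,0,0,0.02,0],[0.05,0,0,0.03,0],[0.05,0,0,0.03,0],[0.05,0,0,0.03,0],[0.05,0,0,0.019,0],[0.05,0,0,0,0],[0.0,0,0,0,0]]'
python3 -m inch '[[0,0,0,0,0],[0,0,0,0,0],[0,0,0,0,0],[0,0,0,0,0],[0,0,0,-0.01,0],[0,0,0,-0.01,0],[0,0,0,-0.01,0],[0,0,0,0,0]]'
```

```text
time: 12.45
tcp_pos: [0.536, 0.195, 0.0994]
tcp_rot: [[0.028, 1.0, 0.001], [1.0, -0.028, 0.0], [0.0, 0.001, -1.0]]
force: [0.5, 0.1, 0.6]
grip_width: 0.0328
time: 13.45
tcp_pos: [0.5358, 0.1951, 0.1294]
tcp_rot: [[0.028, 1.0, 0.002], [1.0, -0.028, 0.0], [0.0, 0.002, -1.0]]
force: [0.2, -0.3, -1.3]
grip_width: 0.0207
```

```bash
python3 -m inch '[[0,0,0,-0.03,0],[0,0,0,-0.04,0],[0,0,0,-0.04,0],[0,-0.02,0.002,0,0],[0,-0.04,0.003,0,0],[0,-0.04,0.003,0,0],[0,-0.04,0.003,0,0],[0,-0.04,0.003,0,0]]'
python3 -m inch '[[0,-0.04,0.003,0,0],[0,-0.04,0.003,0,0],[0,-0.04,0.003,0,0],[0,-0.04,0.003,0,0],[0,-0.035,0.0018,0,0],[0,-0.0177,0,0,0],[0,0,0,0,0],[0,0,0,0,0]]'
python3 - <<'E'
from h import *
import pickle
out=[]
P={}
for k in range(2): cap('side')
for n in('side','top','wrist'):
    c=cap(n);P[n]=c
pickle.dump(P,open('P.pkl','wb'))
s=env.read_state();p=s['tcp_pos'];print(p,s['time'])
for n in('side','top'):
    u,v=map(int,proj(P[n],(p[0],p[1],.1)));print(n,u,v)
    x0,y0=max(0,min(540,u-50)),max(0,min(380,v-60));print(x0,y0);out.append(cv2.resize(P[n]['color'][y0:y0+120,x0:x0+100],(400,480),interpolation=cv2.INTER_CUBIC))
cv2.imwrite('pics/a.png',np.hstack(out))
E
```

```text
time: 14.45
tcp_pos: [0.5438, 0.0129, 0.237]
tcp_rot: [[0.028, 1.0, -0.002], [1.0, -0.028, -0.0], [-0.0, -0.002, -1.0]]
force: [0.5, 0.0, -1.7]
grip_width: 0.0206
time: 15.45
tcp_pos: [0.5521, -0.1975, 0.238]
tcp_rot: [[0.028, 1.0, -0.0], [1.0, -0.028, 0.0], [0.0, -0.0, -1.0]]
force: [0.4, 0.6, -0.9]
grip_width: 0.0206
[ 0.55227723 -0.19766654  0.23843494] 15.7
side 417 335
367 275
top 481 228
431 168
```

View pics/a.png

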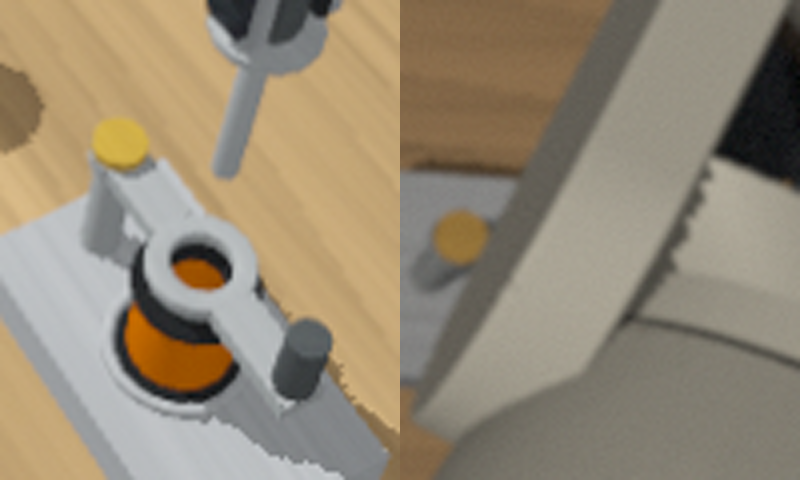

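Rod tip at (423,318) in the side view; eye at (417.5,342). I'll check these against the expected projections.

```bash
python3 - <<'E'
from h import *
import pickle
P=pickle.load(open('P.pkl','rb'));c=P['side']
x,y=.5523,-.1977
print('tip',proj(c,(x,y,.149)),'flange',proj(c,(x,y,.234)),'eye',proj(c,(.5522,-.198,.09)))
print(at(c,423,318,.149),at(c,417.5,342,.09), at(c,429.5,295,.21))
m=P['wrist'];cv2.imwrite('pics/b.png',m['color'])
E
```

```text
tip (np.float64(422.7395045633703), np.float64(316.8359880202711)) flange (np.float64(433.48044623193937), np.float64(279.4207813495542)) eye (np.float64(416.39659219830236), np.float64(339.2946117281058))
[ 0.55143883 -0.19938245  0.149     ] [ 0.55082963 -0.2024134   0.09      ] [ 0.54722936 -0.2025465   0.21      ]
```

View pics/b.png

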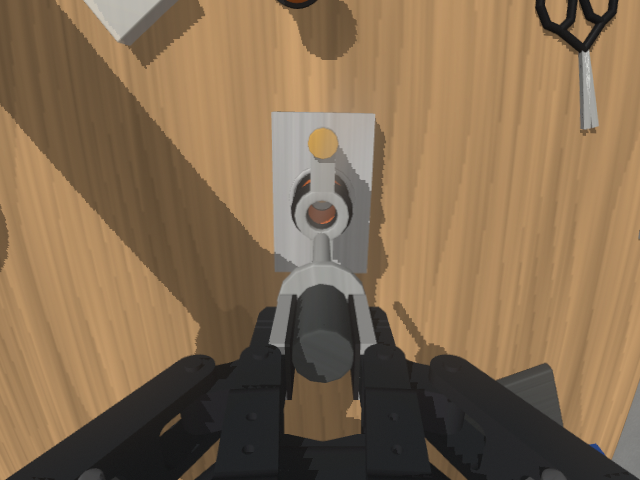

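```bash
python3 - <<'E'
from h import *
import pickle
P=pickle.load(open('P.pkl','rb'));c=P['wrist']
for n,u,v,h in[('eye',322,212,.09),('tip',321,239,.149),('cap',323,143,.1),('c1',272,112,.025),('c2',376,114,.025)]:print(n,at(c,u,v,h))
print(proj(c,(.5523,-.1977,.149)),proj(c,(.5525,-.199,.09)))
E
```

```text
eye [ 0.55229668 -0.19480612  0.09      ]
tip [ 0.55163101 -0.19617197  0.149     ]
cap [ 0.55444574 -0.14238978  0.1       ]
c1 [ 0.51105187 -0.12147007  0.025     ]
c2 [ 0.60105032 -0.12561889  0.025     ]
(np.float64(322.1486542970212), np.float64(241.30092533442547)) (np.float64(322.41913986449424), np.float64(217.30874322661114))
```

The views bracket the alignment within ±3 mm in y, inside the 6 mm clearance. I'll descend in stages and watch the force.

```bash
python3 -m inch '[[0,-0.001,0,0.01,0],[0,0,0,0.015,0],[0,0,0,0.015,0],[0,0,0,0.01,0],[0,0,0,0.01,0],[0,0,0,0.01,0],[0,0,0,0.005,0],[0,0,0,0,0]]'
python3 -m inch '[[0,0,0,0.006,0],[0,0,0,0.006,0],[0,0,0,0.006,0],[0,0,0,0.006,0],[0,0,0,0.006,0],[0,0,0,0,0],[0,0,0,0,0],[0,0,0,0,0]]'
```

```text
time: 16.7
tcp_pos: [0.5521, -0.1993, 0.1631]
tcp_rot: [[0.028, 1.0, -0.0], [1.0, -0.028, 0.0], [0.0, -0.0, -1.0]]
force: [-0.1, -0.3, -1.3]
grip_width: 0.0206
time: 17.7
tcp_pos: [0.5522, -0.1994, 0.1335]
tcp_rot: [[0.028, 1.0, 0.0], [1.0, -0.028, -0.0], [-0.0, 0.0, -1.0]]
force: [-0.6, 0.3, -1.3]
grip_width: 0.0204
```

```bash
python3 -m inch '[[0,0,0,0.006,0],[0,0,0,0.006,0],[0,0,0,0.006,0],[0,0,0,0.005,0],[0,0,0,0.005,0],[0,0,0,0.002,0],[0,0,0,0,0],[0,0,0,0,0]]'
python3 -m inch '[[0,0,0,0.001,0],[0,0,0,0.001,0],[0,0,0,0.001,0],[0,0,0,0.0,0],[0,0,0,0,0],[0,0,0,0,0],[0,0,0,0,0],[0,0,0,0,0]]'
```

```text
time: 18.7
tcp_pos: [0.5522, -0.1994, 0.1035]
tcp_rot: [[0.028, 1.0, 0.0], [1.0, -0.028, -0.0], [-0.0, 0.0, -1.0]]
force: [-0.4, 0.2, -0.2]
grip_width: 0.0204
time: 19.7
tcp_pos: [0.5521, -0.1993, 0.1003]
tcp_rot: [[0.028, 1.0, -0.0], [1.0, -0.028, -0.0], [-0.0, -0.0, -1.0]]
force: [0.4, 0.1, -1.2]
grip_width: 0.0204
```

```bash
python3 -m inch '[[0,0,0,0.001,0],[0,0,0,0,0],[0,0,0,0,0],[0,0,0,0.0005,0],[0,0,0,0,0],[0,0,0,0,0],[0,0,0,0,0],[0,0,0,0,0]]'
```

```text
time: 20.7
tcp_pos: [0.5522, -0.1994, 0.0997]
tcp_rot: [[0.028, 1.0, 0.001], [1.0, -0.028, -0.001], [-0.001, 0.001, -1.0]]
force: [-4.5, 1.7, 11.5]
grip_width: 0.0201
```

Contact shows 11.5 N upward, so the flange is on the arm. I'll release gently, go straight up, and look.

```bash
python3 -m inch '[[0.03,0,0,0,0],[0.045,0,0,0,0],[0.05,0,0,0,0],[0.05,0,0,0,0],[0.05,0,0,-0.01,0],[0.05,0,0,-0.03,0],[0.05,0,0,-0.04,0],[0.05,0,0,-0.04,0]]'
python3 -m inch '[[0.05,0,0,-0.02,0],[0.05,0.03,0,0,0],[0.05,0.04,0,0,0],[0.05,0.05,0,0,0],[0.05,0.05,0,0,0],[0.05,0.05,0,0,0],[0.05,0.04,0,0,0],[0.05,0,0,0,0]]'
python3 - <<'E'
from h import *
for k in range(3): cap('side')
s=cap('side');t=cap('top')
z=lambda im,x,y,w,h:cv2.resize(im[y:y+h,x:x+w],(400,480),interpolation=cv2.INTER_CUBIC)
cv2.imwrite('pics/e.png',np.hstack([z(s['color'],367,275,100,120),z(t['color'],420,185,100,120)]))
print('flange proj',proj(s,(.5525,-.199,.095)),env.read_state()['time'])
E
```

```text
time: 21.7
tcp_pos: [0.552, -0.1993, 0.2208]
tcp_rot: [[0.028, 1.0, 0.0], [1.0, -0.028, -0.0], [-0.0, 0.0, -1.0]]
force: [1.0, -0.7, 0.7]
grip_width: 0.0504
time: 22.7
tcp_pos: [0.5593, 0.063, 0.2396]
tcp_rot: [[0.025, 1.0, 0.001], [1.0, -0.025, 0.0], [0.0, 0.001, -1.0]]
force: [-0.2, -0.9, 0.7]
grip_width: 0.0497
flange proj (np.float64(417.49760481669097), np.float64(337.9356307811455)) 22.95
```

View pics/e.png

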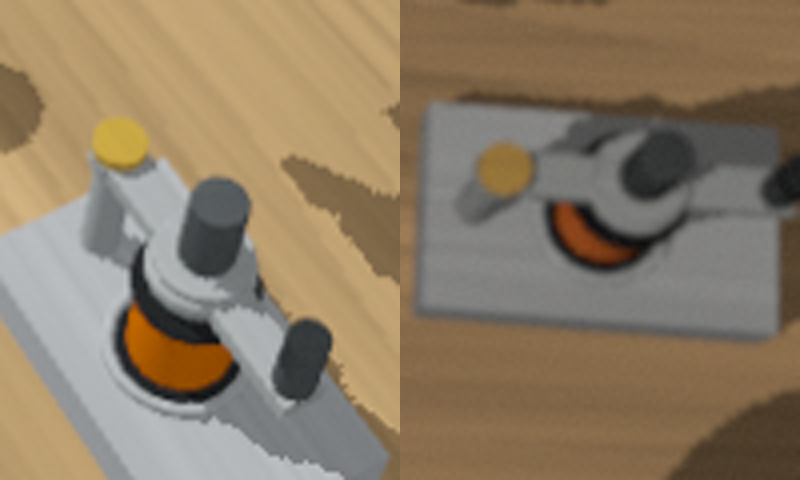

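The flange lies flat on the eye ring, with the knob upright at crop pixels (215,225) and (660,160). The arm is home, the spool is in its dish, and the gripper is clear. Handing in.

```bash
python3 -c "
from workcell import env
print(env.job_done())"
```

```text
the job is handed in; nothing more can be done
None
```

The job is done and handed in at about 23 s of the 54 s allowed; the hand-in reports no verdict.

- **Arm:** I caged the arm's knob loosely between the fingers and swung the arm home. At the end the push met over 5 N of resistance, against 0.4 N of joint friction, which I took as the stop.
- **Spindle:** I took the long spindle from the middle well and lowered it through the eye, spool and base. The force stayed near zero until contact of about 11.5 N at the height expected for seating. I then released it and backed off.
- **Last checks:** The final side and top pictures show the flange flat on the eye, the knob upright, the arm at home and the spool still in its dish. The gripper is about 0.26 m away, touching nothing.
- **Disagreement:** The side and wrist views disagreed by about 4 mm on how far the eye lay from the rod in y. I took a middle value, inside the fit's 6 mm clearance.

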